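Find the runner that fits the mitre slot, seat it and run it back

TASK

One of the three wooden runner blanks was planed to fit the empty mitre slot of the table saw (the one beside the rip fence): find it by pinching the blanks and reading their thickness, and press it gently, without forcing, down to the bottom of the slot at the near end, wholly in front of the saw blade. Then slide it back along the slot without lifting it out, until its middle is level with the middle of the blade, and leave it lying there; leave the other two blanks about where they lie, do not touch the blade, and do not disturb the block plane, the pencil or the masking tape.

Things in the scene. Friction and masses are not known exactly. Their poses are not given: they have to be found in the camera images.
- runner_a_mid (a point): middle (half-way up) of one of three look-alike plain hardwood runner blanks, 180 mm long (its x axis), 26 mm high (z), all edges rounded to 1.5 mm, two small screw holes in the top, about 65 g. The three differ only in thickness (y): one is 18.8 mm, the others 2.8 mm thinner and 2.8 mm thicker; which is which is not told. It lies on the table.
- runner_b_mid (a point): middle (half-way up) of one of three look-alike plain hardwood runner blanks, 180 mm long (its x axis), 26 mm high (z), all edges rounded to 1.5 mm, two small screw holes in the top, about 65 g. The three differ only in thickness (y): one is 18.8 mm, the others 2.8 mm thinner and 2.8 mm thicker; which is which is not told. It lies on the table.
- runner_c_mid (a point): middle (half-way up) of one of three look-alike plain hardwood runner blanks, 180 mm long (its x axis), 26 mm high (z), all edges rounded to 1.5 mm, two small screw holes in the top, about 65 g. The three differ only in thickness (y): one is 18.8 mm, the others 2.8 mm thinner and 2.8 mm thicker; which is which is not told. It lies on the table.
- slot_front (a point): point on the middle line of the empty mitre slot at table-top height, 209 mm towards the robot from slot_blade; a blank seated here is wholly in front of the blade. x runs along the slot away from the robot, y across it to the left, z up.
- slot_blade (a point): point on the middle line of the empty mitre slot at table-top height (z = 0), level with the middle of the blade, axes as slot_front. The slot is 19.8 mm wide, 12 mm deep, straight, square-edged, open at both ends of the table; a seated blank's middle is 1 mm above the table top, its top 14 mm above it.
- saw_table: the flat cast-iron saw table, fixed, top at z = 0, with the slot in it; its x axis is parallel to the slot.
- table_saw: the saw under the table. Its blade stands 59 mm above the table in a plane parallel to the slot, 140 mm to the left of the slot's middle line, from 110 mm before to 110 mm beyond slot_blade. It does not turn. The 71 mm high rip fence stands parallel to the slot, 135 to 152 mm to its right.
- block_plane: bystander, to be left alone: steel block plane, 52 x 160 x 52 mm, on the table; origin at the centre of its underside
- pencil: bystander, to be left alone: flat carpenter's pencil, 161 mm long, 8 mm high, lying between slot and rip fence; origin at the centre of its underside
- masking_tape: bystander, to be left alone: roll of masking tape, 104 mm across, 25 mm high; origin at the centre of its underside

How it is judged:
By the outcome, as a careful person would: the job done as asked, in the order asked, and still so for the second after the job is handed in, with the robot touching nothing.
It also fails if it takes over 58 s, if anything falls off the work surface, if the arm or the gripper's body presses on something with over 40 N, if the wrist force passes 120 N, or if a joint passes its speed limit or range.

ROBOT

A 6-joint arm with a two-finger parallel gripper is mounted at the origin on a cart in front of the work surface, level with it; the furniture and walls round the work are solid. World frame = base frame: x ahead of the robot, y to its left, z up, the work surface at z = 0. Lengths are in mm, angles in rad, forces in N, time in s.
With the tool pointing down it reaches from about 400 to 925 mm from the base axis. Payload 12.5 kg.
Tool frame: the origin (TCP) lies on the front face of the gripper's body, between the roots of the fingers; the fingertips stand 78 mm ahead of it and the grasp point (between the pads) lies 59 mm ahead of it (env.nose_length is the distance from the TCP to the fingertips, in mm); z points along the fingers, y is the line along which they close (so a half turn about z gives the same grasp; the last joint's range is limited). The gripper opens to 95 mm and grips with 3 to 60 N. Pads are 20 mm wide; open, the fingers measure 119 mm over their backs; the gripper's body (75 mm by 180 mm) begins 59 mm behind the grasp point.
Start: joints at [-1.234, 0.491, 1.559, -0, 1.092, -0.106], TCP at [267.816, -564.723, 292.261] pointing down, gripper open.
Joint ranges: [-3.1, 3.1], [-0.84, 2.19], [0.05, 2.79], [-1.13, 4.28], [0.06, 2.93], [-2.69, 2.69]. Speed limits (rad/s): [2.22, 2.22, 2.79, 3.14, 3.14, 3.14].

INTERFACE

Orientations are given as [roll, pitch, yaw] about the fixed x, y, z axes, in that order (R = Rz(yaw) Ry(pitch) Rx(roll)).
In Python, from cell import env gives the robot as it stands.
- The arm moves only by the tool jog_arm, never from a script. Its argument "motion" is a list of rows, each a list of 7 numbers: the turn, a rotation vector about the tool's x, y, z in degrees, then the shift along the tool's x, y, z in mm, then the finger opening in mm, from 0 to 95.1. In form: [[wx, wy, wz, x, y, z, hand], ...]. A call has 1 to 10 rows; each row shifts and turns the commanded pose from where the row before left it, along the tool's axes as they then stand; what a row does not reach is not made up. A row lasts 1/8 s, in which the tool goes at most 62.5 mm and 10.7 degrees, less where a joint would pass 70% of its speed; a pose out of reach is approached as far as the arm can. A call is refused whole if a number of a shift passes 62.5 or a number of a turn 10.7, either way. A call with a gripper value outside its range is refused whole. The fingers move at their own pace and stop on an object; the grip force is fixed at half the most. Time passes only in rows, so rows that do not move let the fingers close. It gives the time, the measured TCP pose, the force, the opening and the grip force at its end, in the units of the state.
- env.state(): the state, without advancing time (a new reading comes with each control period).
- env.read_camera(name): name is "side" or "top" or "wrist"; returns a dict with "color" (420x560x3 uint8, red, green, blue), "z_map" (420x560 float32, mm along the optical axis (not along the pixel's ray), 0 where there is no reading), "camera_matrix" (3x3 intrinsics, pixels), "world_to_cam" (4x4, takes a point from world to camera coordinates). Camera axes: x right, y up, looking along -z (the intrinsics and any distortion apply to the point x, -y, -z); pixel columns grow to the right and rows downward; lengths in mm; the calibration is good to about 2 mm. A picture is of the moment at which its call begins.
- env.job_done(): hands the job in; it is judged then, once.
Trained networks look in the newest picture that a camera, given by its name, has taken for a name from the list of things; names that differ only in an ending like _2 or _b are one class to them, and where a whole thing is asked for, a point or a joint stands for the part that bears it (a point fixed in the world has none). Each returns a list of dicts, best first, with "score" (0 to 1); they miss things now and then, are a little off and sometimes report something else, mostly with a low value. They report only what shows in the picture. A call takes as long as a camera call.
- env.recognise(camera, thing): "location" ([column, row] in pixels, amid what is visible of it).
The state is a dict: "t": time; "joints": joint angles; "qvel": joint speeds; "tau": joint torques, N m; "eef_pos": TCP position; "tcp_rot": TCP orientation; "ft_force": force on the tool from outside, world axes, zero at the start; "moment": the same for the moment, N m; "opening": opening from 0.0 (shut) to 1.0 (fully open); "grip_force": force on a finger pad.
Only numpy, scipy, OpenCV 4.12 (cv2) and the standard library are available. Lean on these libraries where they do the work, as an engineer would, in place of code of your own. Each camera call takes 0.05 s, during which the arm holds its last target. There are 200 camera calls.

## Working session

There is one attempt and no reset: what is moved stays moved. The work goes in short steps, Python scripts to look and compute and a tool call to move; the robot and the scene stay as the last step left them, time stands still between calls to the robot, and variables do not carry over. Pictures are saved under pics/ and viewed, at most 10 in all, crops included, and the job is handed in when it is done.

Besides the shell and the picture viewer there is one more tool, called after ">>>" as name([rows], argument=value, ...), one row to a line, values as JSON. jog_arm: Moves the arm, as the interface text tells. Its arguments: {"type":"object","properties":{"motion":{"type":"array"}},"required":["motion"]}

```bash
ls; mkdir -p pics; cat > h.py <<'E'
import numpy as np, cv2
from cell import env
def shot(cam,fn=None):
    d=env.read_camera(cam)
    if fn: cv2.imwrite('pics/'+fn,d['color'][:,:,::-1])
    return d
def cloud(d):
    z=d['z_map'];K=d['camera_matrix'];h,w=z.shape
    u,v=np.meshgrid(np.arange(w),np.arange(h))
    x=(u-K[0,2])/K[0,0]*z;y=(v-K[1,2])/K[1,1]*z
    P=np.stack([x,-y,-z,np.ones_like(z)],-1)
    W=P@np.linalg.inv(d['world_to_cam']).T
    W=W[...,:3];W[z==0]=np.nan
    return W
E
python3 - <<'E'
from h import *
d=shot('top','top1.png');W=cloud(d)
for n in ['runner_a_mid','slot_front','slot_blade','block_plane','pencil','masking_tape','table_saw']:
    for r in env.recognise('top',n)[:4]:
        c,q=map(int,np.round(r['location']));print(n,round(r['score'],2),c,q,W[q,c].round(0))
s=shot('side','side1.png')
print(env.state()); np.save('top.npy',W)
E
```

```text
pics
runner_a_mid 0.78 343 241 [ 448. -273.   27.]
runner_a_mid 0.55 242 192 [585.   8.   2.]
slot_front 0.91 242 192 [585.   8.   2.]
slot_blade 0.91 244 188 [595.   3.  10.]
block_plane 0.78 350 142 [ 723. -292.   44.]
masking_tape 0.85 185 249 [422. 163.   3.]
table_saw 0.47 242 191 [588.   9.   0.]
{'t': 0.45, 'joints': array([-1.23358950e+00,  4.90953081e-01,  1.55893955e+00,  7.47383559e-06,
        1.09173671e+00, -1.05569906e-01]), 'qvel': array([ 3.31543625e-04, -6.03584662e-05, -4.33307994e-05, -1.51222437e-03,
        2.35752104e-03,  3.94620009e-04]), 'tau': array([-1.22794412e-03, -6.11968517e+01, -2.58236897e+01,  6.92896033e-02,
        4.49273014e-02, -2.47411248e-05]), 'eef_pos': array([ 267.81725349, -564.70225301,  292.21431187]), 'tcp_rot': array([-3.14155687e+00, -1.04608956e-05,  4.42773284e-01]), 'ft_force': array([-0.20906318,  0.45565741,  0.24234192]), 'moment': array([ 0.03179083,  0.02052443, -0.00942004]), 'grip_force': 0.0, 'opening': 1.0000173378626882}
```

View pics/top1.png

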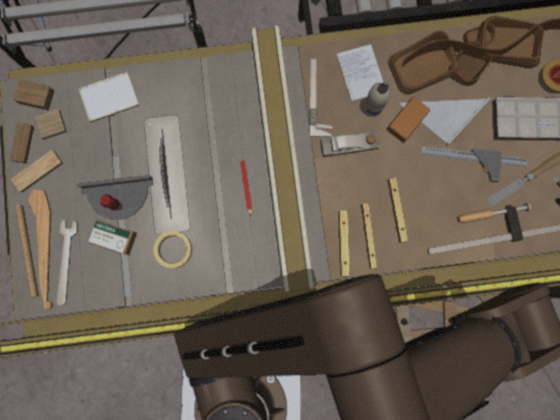

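View pics/side1.png

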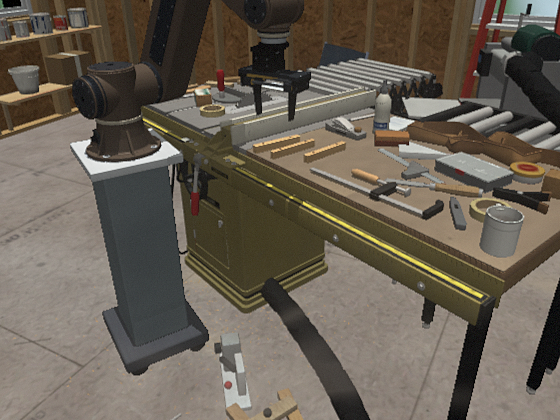

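The top view shows the blanks at (345,243), (370,236) and (399,210). The empty slot runs from (205,58) to (230,290), the blade is at (165,175), the pencil at (247,187) and the fence at about (275,160).

```bash
python3 - <<'E'
from h import *
W=np.load('top.npy');d=shot('top');W=cloud(d);C=d['color'].astype(int)
np.save('top.npy',W)
# blanks: from yellow colour boxes
hsv=cv2.cvtColor(d['color'],cv2.COLOR_RGB2HSV)
for c,r in [(345,243),(370,236),(399,210)]:
    print(hsv[r,c],W[r,c].round(1))
m=((hsv[...,0]>14)&(hsv[...,0]<32)&(hsv[...,1]>80)&(hsv[...,2]>150)).astype(np.uint8)
m[:170]=0;m[280:]=0;m[:,:330]=0;m[:,420:]=0
n,l,st,ce=cv2.connectedComponentsWithStats(m)
for i in range(1,n):
    if st[i,4]<100: continue
    v,u=np.nonzero(l==i)
    # project onto z=26 plane
    K=d['camera_matrix'];T=np.linalg.inv(d['world_to_cam'])
    ray=np.stack([(u-K[0,2])/K[0,0],-(v-K[1,2])/K[1,1],-np.ones(len(u))],-1)@T[:3,:3].T
    P=T[:3,3]+ray*((26-T[2,3])/ray[:,2])[:,None]
    r=cv2.minAreaRect(P[:,:2].astype(np.float32));e=np.linalg.eigh(np.cov(P[:,:2].T))[1][:,1]
    print(st[i],r,np.degrees(np.arctan2(e[1],e[0])),P.mean(0),np.nanmedian(W[l==i][:,2]))
# slot: z profile rows across
for r in range(70,300,20):
    row=W[r,190:262]; print(r,' '.join(f'{z:.0f}' for z in row[::2,2]))
# slot darkness
for r in range(80,300,40):
    print(r,[int(x) for x in C[r,190:250].sum(-1)//3])
# blade
Z=W[...,2];b=(Z>12)&(W[...,1]>80)&(W[...,1]<200)&(W[...,0]>450)&(W[...,0]<800)
b[:,:150]=0;b[:,190:]=0
print(W[b].min(0),W[b].max(0),W[b].mean(0),b.sum(), W[b][:,2].max())
print(np.linalg.inv(d['world_to_cam']).round(3),d['camera_matrix'])
E
```

```text
[ 26  85 185] [ 442.8 -279.1   24.7]
[ 21  95 185] [ 463.4 -348.8   20.5]
[ 21  97 184] [ 536.4 -429.2   24.8]
[390 178  18  64 389] ((538.2828369140625, -427.5540466308594), (178.790283203125, 18.845762252807617), 9.547781944274902) -170.47075762890728 [ 538.00141393 -427.37041861   26.        ] 26.220484409825076
[363 203  14  65 333] ((466.3634033203125, -346.6341857910156), (178.49288940429688, 16.019390106201172), 7.057836532592773) -172.88984984006763 [ 465.34888861 -346.31659332   26.        ] 26.431125529671704
[340 210   9  66 434] ((444.7447509765625, -276.73028564453125), (178.9629364013672, 20.561477661132812), 1.5656956434249878) -178.9206101606658 [ 447.88917051 -275.91332789   26.        ] 26.47568865553444
70 0 2 7 -5 4 -0 -15 -10 -16 0 -3 4 -2 -4 2 2 0 6 -1 0 -8 -4 -2 1 2 -2 0 4 -1 1 8 3 -3 51 74 74
90 4 -3 -3 -3 2 6 4 -18 -7 -13 1 -5 1 3 -0 -0 -1 1 -0 -3 2 -1 -3 3 1 -2 4 1 -2 1 -0 -2 -4 6 2 67
110 -1 2 -7 -1 1 -5 0 -2 -16 -6 -12 2 -2 3 -4 -1 4 1 7 3 1 3 -4 -1 -0 0 -4 -1 0 0 -1 -2 2 -2 -3 -1
130 -2 7 4 -5 1 4 -4 -3 -1 -13 -12 -13 -17 -4 1 -2 6 1 3 -3 -2 3 0 -1 -3 -1 
[... 2431 characters left out ...]
3, 127, 127, 127, 124, 124, 123, 122, 124, 125, 119, 125, 124, 124, 129, 138, 147, 146, 144, 145, 140, 127, 123, 126, 126, 126, 127, 123, 125, 117, 127, 127, 127, 122, 123, 124, 123, 121, 122]
[450.08450417 156.91389658  14.35535941] [469.79341847 199.88732098  32.18967688] [459.58002187 180.5269332   24.28301037] 74 32.18967688067073
[[ 1.300000e-02  9.910000e-01 -1.330000e-01  3.309890e+02]
 [-1.000000e+00  1.300000e-02  2.000000e-03 -8.396900e+01]
 [ 4.000000e-03  1.320000e-01  9.910000e-01  1.502881e+03]
 [ 0.000000e+00  0.000000e+00  0.000000e+00  1.000000e+00]] [[538.54304465   0.         275.77177448]
 [  0.         538.54304465 211.10988896]
 [  0.           0.           1.        ]]
```

```bash
python3 - <<'E'
from h import *
W=np.load('top.npy');d=shot('top')
K=d['camera_matrix'];T=np.linalg.inv(d['world_to_cam'])
def onz(u,v,z):
    u=np.atleast_1d(u).astype(float);v=np.atleast_1d(v).astype(float)
    ray=np.stack([(u-K[0,2])/K[0,0],-(v-K[1,2])/K[1,1],-np.ones(len(u))],-1)@T[:3,:3].T
    return T[:3,3]+ray*((z-T[2,3])/ray[:,2])[:,None]
g=d['color'].astype(float).mean(-1)
# slot bright floor centroid per row
P=[]
for r in range(70,290,2):
    c0=205+(r-80)*(230-205)/(280-80.)-0
    w=np.arange(int(c0)-9,int(c0)+10);v=g[r,w]-np.median(g[r,w])-6;v[v<0]=0
    if v.sum()>10: P.append(onz((w*v).sum()/v.sum(),r,-12)[0])
P=np.array(P);import numpy as np
p=np.polyfit(P[:,0],P[:,1],1)
for _ in range(3):
    e=P[:,1]-np.polyval(p,P[:,0]);P=P[abs(e)<2.5*e.std()];p=np.polyfit(P[:,0],P[:,1],1)
print('colour slot y=',p,np.degrees(np.arctan(p[0])),e.std(),len(P),P[:,0].min(),P[:,0].max())
# depth
m=(W[...,2]<-7)&(W[...,2]>-25)&(abs(W[...,1]-np.polyval(p,W[...,0]))<25)&(W[...,0]>380)&(W[...,0]<850)
q=np.polyfit(W[m][:,0],W[m][:,1],1);print('depth',q,m.sum(),np.median(W[m][:,2]))
# blade: rows where z high near expected line
yb=np.polyval(p,W[...,0])+140/np.cos(np.arctan(p[0]))
b=(W[...,2]>8)&(abs(W[...,1]-yb)<15)&(W[...,0]>350)&(W[...,0]<900)
h=W[b];o=h[:,0].argsort();print(h[o][::6].round(0).tolist(), b.sum())
cv2.imwrite('pics/crop1.png',cv2.resize(d['color'][90:270,90:300,::-1],None,fx=3.2,fy=3.2,interpolation=cv2.INTER_CUBIC))
E
```

```text
colour slot y= [ 0.13832622 -5.31695125] 7.875532006016593 0.7397264144472232 103 315.8735262643928 924.6843356196108
depth [ 0.13975046 -4.36691013] 986 -11.637309811335513
[[358.0, 174.0, 8.0], [371.0, 199.0, 23.0], [372.0, 180.0, 10.0], [374.0, 185.0, 26.0], [376.0, 198.0, 30.0], [376.0, 188.0, 27.0], [379.0, 190.0, 29.0], [379.0, 180.0, 25.0], [382.0, 188.0, 27.0], [385.0, 175.0, 25.0], [454.0, 212.0, 16.0], [456.0, 204.0, 16.0], [458.0, 199.0, 27.0], [459.0, 191.0, 25.0], [461.0, 205.0, 27.0], [462.0, 198.0, 22.0], [464.0, 194.0, 28.0], [465.0, 199.0, 15.0], [467.0, 200.0, 24.0], [469.0, 204.0, 32.0], [470.0, 204.0, 21.0], [522.0, 194.0, 10.0], [541.0, 214.0, 10.0], [546.0, 211.0, 14.0], [550.0, 214.0, 24.0], [554.0, 214.0, 15.0], [559.0, 218.0, 21.0], [562.0, 224.0, 21.0], [565.0, 216.0, 36.0], [569.0, 217.0, 31.0], [572.0, 217.0, 30.0], [575.0, 217.0, 45.0], [577.0, 215.0, 12.0], [581.0, 218.0, 40.0], [584.0, 221.0, 40.0], [586.0, 220.0, 45.0], [589.0, 223.0, 44.0], [591.0, 217.0, 47.0], [595.0, 218.0, 41.0], [598.0, 221.0, 41.0], [600.0, 218.0, 29.0], [603.0, 226.0, 43.0], [6
[... 159 characters left out ...]
 230.0, 57.0], [628.0, 228.0, 43.0], [629.0, 223.0, 50.0], [633.0, 227.0, 61.0], [635.0, 232.0, 48.0], [639.0, 225.0, 31.0], [641.0, 227.0, 46.0], [645.0, 228.0, 57.0], [647.0, 231.0, 59.0], [649.0, 230.0, 62.0], [653.0, 225.0, 31.0], [656.0, 231.0, 45.0], [658.0, 228.0, 36.0], [661.0, 234.0, 47.0], [663.0, 231.0, 61.0], [665.0, 227.0, 53.0], [670.0, 235.0, 43.0], [672.0, 234.0, 45.0], [676.0, 230.0, 55.0], [679.0, 229.0, 32.0], [683.0, 239.0, 39.0], [686.0, 231.0, 38.0], [689.0, 231.0, 38.0], [693.0, 241.0, 30.0], [696.0, 232.0, 19.0], [700.0, 238.0, 36.0], [702.0, 234.0, 28.0], [706.0, 238.0, 35.0], [712.0, 238.0, 24.0], [716.0, 238.0, 22.0], [724.0, 238.0, 13.0], [745.0, 236.0, 10.0]] 484
```

View pics/crop1.png

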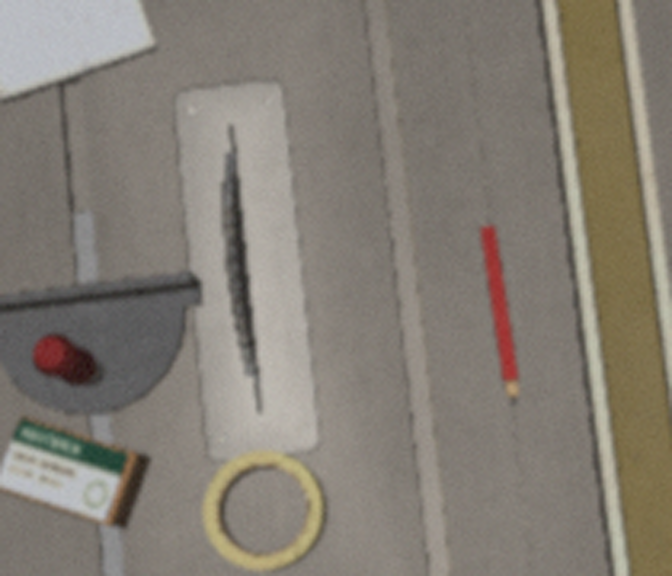

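The crop shows the blade kerf from about (232,125) to (261,412) and the slot running from (375,0) to (437,570). The 18.8 mm candidate is the far-right blank, so I'm going above it now.

>>> jog_arm([
  [0,0,7.9,0,0,0,60],
  [0,0,7.9,0,0,0,60],
  [0,0,0,48.2,-15.1,10.3,60],
  [0,0,0,48.2,-15.1,10.3,60],
  [0,0,0,48.2,-15.1,10.3,60],
  [0,0,0,48.2,-15.1,10.3,60],
  [0,0,0,48.2,-15.1,10.3,60],
  [0,0,0,48.2,-15.1,10.3,60],
  [0,0,0,0,0,0,60],
  [0,0,0,0,0,0,60],
])

```text
t: 1.8
eef_pos: [537.8, -427.4, 230.4]
tcp_rot: [3.142, 0.0, 0.167]
ft_force: [0.2, -0.7, 0.6]
opening: 0.632
grip_force: 0.0
```

```bash
cat >> h.py <<'E'
def onz(d,u,v,z):
    K=d['camera_matrix'];T=np.linalg.inv(d['world_to_cam'])
    u=np.atleast_1d(u).astype(float);v=np.atleast_1d(v).astype(float)
    ray=np.stack([(u-K[0,2])/K[0,0],-(v-K[1,2])/K[1,1],-np.ones(len(u))],-1)@T[:3,:3].T
    return T[:3,3]+ray*((z-T[2,3])/ray[:,2])[:,None]
def blanks(d,z=26):
    hsv=cv2.cvtColor(d['color'],cv2.COLOR_RGB2HSV)
    m=((hsv[...,0]>14)&(hsv[...,0]<32)&(hsv[...,1]>80)&(hsv[...,2]>150)).astype(np.uint8)
    n,l,st,ce=cv2.connectedComponentsWithStats(m)
    for i in range(1,n):
        if st[i,4]<300: continue
        v,u=np.nonzero(l==i);P=onz(d,u,v,z)
        r=cv2.minAreaRect(P[:,:2].astype(np.float32));e=np.linalg.eigh(np.cov(P[:,:2].T))[1][:,1]
        print(st[i],np.round(r[0],1),np.round(r[1],1),np.degrees(np.arctan(e[1]/e[0])).round(2),P.mean(0).round(1))
def go(x,y,yaw):  # shift left over, in tool axes after turning to yaw(deg)
    s=env.state();p=s['eef_pos'];c=s['tcp_rot'];a=np.radians(yaw)
    dx,dy=x-p[0],y-p[1]
    print('pos',p.round(2),'rot',np.degrees(c).round(2),'turn wz',round(np.degrees(c[2])-yaw,2),'tool x,y',round(np.cos(a)*dx+np.sin(a)*dy,2),round(np.sin(a)*dx-np.cos(a)*dy,2))
E
python3 - <<'E'
from h import *
d=shot('wrist','w1.png');blanks(d);go(538.3,-427.5,9.5)
t=shot('top');
print('kerf',onz(t,[162.5,171.6],[129.1,218.75],0))
E
```

```text
[ 267  100   24  183 2951] [ 540.8 -426.9] [180.4  20.7] 10.1 [ 550.5 -425.8   26. ]
[180 170  16 114 984] [ 494.3 -343.1] [119.9  13.8] 4.05 [ 486.  -344.3   26. ]
[ 106  176   25   96 1685] [ 486.  -275.5] [100.6  22.6] 2.34 [ 487.9 -275.6   26. ]
[ 437  233   96   24 1749] [ 528.5 -640.7] [22.9 96.1] -79.13 [ 528.7 -640.8   26. ]
[203 348 154   9 833] [ 364.9 -458.4] [  7.5 173. ] -81.94 [ 364.9 -458.3   26. ]
[199 357 153   5 409] [ 354.6 -454.7] [  5.5 173.1] -81.12 [ 350.3 -437.1   26. ]
pos [ 537.33 -427.77  230.66] rot [179.99   0.     9.54] turn wz 0.04 tool x,y 1.01 -0.11
kerf [[765.11309743 240.59043902   0.        ]
 [506.35950605 204.48551911   0.        ]]
```

View pics/w1.png

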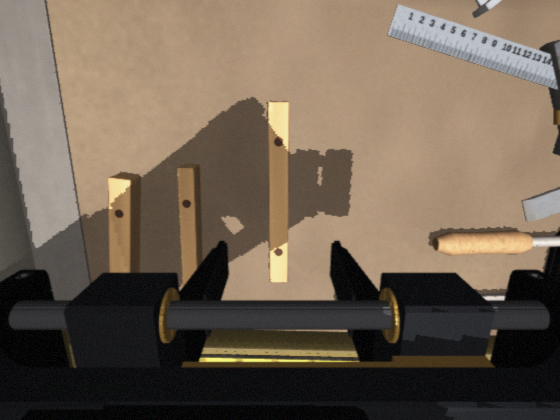

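The wrist view shows the blank at column 278, rows 100–282, centred between the fingertips at (222,245) and (337,245). I'll descend and pinch.

>>> jog_arm([
  [0,0,0,2,-0.5,50,60],
  [0,0,0,0,0,45,60],
  [0,0,0,0,0,30,60],
  [0,0,0,0,0,12.6,60],
  [0,0,0,0,0,0,60],
  [0,0,0,0,0,0,5],
  [0,0,0,0,0,0,5],
  [0,0,0,0,0,0,5],
  [0,0,0,0,0,0,5],
  [0,0,0,0,0,0,5],
])

```text
t: 3.15
eef_pos: [539.9, -426.5, 93.0]
tcp_rot: [3.141, -0.0, 0.167]
ft_force: [-0.4, -0.2, 1.3]
opening: 0.195
grip_force: 30.0
```

```bash
python3 - <<'E'
from h import *
s=env.state();print(s['opening']*95.1,s['opening']*95,s['grip_force'],s['eef_pos'],s['ft_force'])
E
```

```text
18.520293682513277 18.50081913605427 29.999987427145243 [ 539.87297199 -426.487938     92.99056042] [-0.43528209 -0.20468911  1.25510852]
```

The reading is about 18.5 mm, so this is the 18.8 mm blank. I'll lift it and carry it over the fence.

>>> jog_arm([
  [0,0,0,0,0,-15,5],
  [0,0,0,0,0,-40,5],
  [0,0,0,0,0,-45,5],
  [0,0,0,0,0,-37,5],
  [0,0,-0.5,0,-20,0,5],
  [0,0,0,-2.3,-44,0,5],
  [0,0,0,-2.3,-44,0,5],
  [0,0,0,-2.3,-44,0,5],
  [0,0,0,-2.3,-44,0,5],
  [0,0,0,-2.3,-44,0,5],
])

```text
t: 4.4
eef_pos: [486.2, -190.8, 230.8]
tcp_rot: [3.141, -0.001, 0.176]
ft_force: [0.4, 0.3, -0.5]
opening: 0.193
grip_force: 30.0
```

>>> jog_arm([
  [0,0,0.5,-2.3,-44,0,5],
  [0,0,0.8,-2.3,-44,0,5],
  [0,0,0.8,-2.3,-44,0,5],
  [0,0,0,-2.3,-44,0,5],
  [0,0,0,-2.3,-44,0,5],
  [0,0,0,-2.3,-31,0,5],
  [0,0,0,0,0,0,5],
  [0,0,0,0,0,0,5],
  [0,0,0,0,0,0,5],
])

```text
t: 5.52
eef_pos: [435.1, 53.1, 230.0]
tcp_rot: [3.141, -0.0, 0.138]
ft_force: [0.4, 0.6, -1.2]
opening: 0.197
grip_force: 30.0
```

```bash
python3 - <<'E'
from h import *
d=shot('wrist','w2.png');np.save('w2.npy',d,allow_pickle=True);blanks(d,230-59-6);go(448.5,57,7.9)
s=env.state();print(s['opening']*95,s['ft_force'])
E
```

```text
[  455    47    95   253 11002] [495.8 -51.6] [129.   24.5] 7.78 [498.6 -51.3 165. ]
[ 260   95   39   83 2713] [505.   62.1] [38.8 18.3] 9.97 [507.9  62.2 165. ]
[  83  142   94  103 1639] [465.6 134.2] [53.6 45. ] 4.8 [464.2 136.3 165. ]
[446 330  44  19 707] [405.4 -64.3] [12.6 24.1] -82.26 [405.5 -64.2 165. ]
pos [435.07  53.06 229.93] rot [ 1.7999e+02 -1.0000e-02  7.9000e+00] turn wz -0.0 tool x,y 13.85 -2.06
18.182663307008575 [ 0.44425225  0.11010729 -0.89849199]
```

View pics/w2.png

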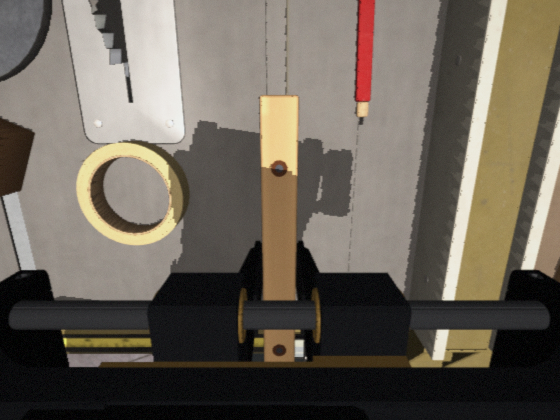

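The held blank runs straight up the image at columns 260–298, and the slot shows ahead of it at columns 266–287. The pencil (365,60), tape (130,193) and blade (115,60) are clear. I'll go lower and look close by.

>>> jog_arm([
  [0,0,0,4.5,-1,30,5],
  [0,0,0,4.5,-1,40,5],
  [0,0,0,0,0,30,5],
  [0,0,0,0,0,22,5],
  [0,0,0,0,0,0,5],
  [0,0,0,0,0,0,5],
])

```text
t: 6.32
eef_pos: [443.8, 56.7, 108.4]
tcp_rot: [3.141, -0.001, 0.139]
ft_force: [0.2, 0.2, 0.4]
opening: 0.192
grip_force: 30.0
```

```bash
python3 - <<'E'
from h import *
d=shot('wrist','w3.png');go(443.5,56.3,7.9)
s=env.state();print(s['opening']*95,s['ft_force'])
g=d['color'].astype(int).mean(-1).astype(int)
for r in (10,30,50,70,90,150): print(r,g[r,245:315].tolist())
print(d['world_to_cam'].round(2).tolist(),d['camera_matrix'].round(1).tolist())
E
```

```text
pos [443.87  56.78 108.64] rot [ 1.7998e+02 -7.0000e-02  7.9500e+00] turn wz 0.05 tool x,y -0.43 0.43
18.43908006371528 [-0.195714    0.23786445  0.4114692 ]
10 [146, 148, 149, 150, 147, 152, 147, 146, 151, 148, 148, 147, 146, 150, 148, 144, 112, 102, 136, 151, 153, 154, 154, 151, 152, 151, 154, 150, 151, 154, 152, 153, 153, 150, 154, 156, 153, 155, 153, 151, 156, 156, 153, 155, 153, 151, 153, 155, 149, 115, 89, 121, 139, 145, 144, 145, 146, 148, 151, 151, 149, 150, 149, 147, 150, 146, 148, 147, 149, 148]
30 [149, 150, 153, 147, 150, 149, 150, 148, 148, 146, 146, 147, 147, 145, 149, 145, 131, 118, 141, 150, 150, 149, 149, 152, 148, 152, 153, 152, 150, 150, 151, 151, 154, 150, 152, 150, 156, 153, 151, 152, 154, 152, 153, 153, 150, 151, 152, 151, 150, 128, 115, 131, 140, 142, 145, 145, 146, 149, 145, 148, 148, 149, 149, 151, 153, 153, 150, 149, 151, 149]
50 [149, 145, 148, 149, 150, 144, 146, 146, 148, 151, 149, 147, 148, 147, 148, 148, 143, 110, 126, 149, 151, 149, 152, 156, 152, 153, 150, 154, 157, 156, 153, 152, 155, 153, 154, 154, 153, 150, 155, 155, 153, 155, 156, 155, 153, 155, 1
[... 644 characters left out ...]
7, 156, 156, 156, 155, 156, 160, 158, 157, 161, 159, 160, 159, 147, 110, 81, 121, 142, 148, 150, 148, 154, 155, 152, 150, 155, 153, 153, 152, 154, 157, 154, 155, 156, 150, 153]
150 [138, 139, 138, 144, 150, 149, 149, 149, 150, 148, 150, 147, 151, 148, 150, 141, 168, 194, 205, 207, 205, 203, 206, 204, 201, 198, 199, 200, 200, 200, 197, 199, 199, 201, 199, 200, 201, 199, 204, 201, 203, 201, 205, 205, 204, 207, 206, 209, 208, 209, 203, 186, 149, 142, 149, 154, 152, 153, 153, 154, 153, 155, 155, 153, 150, 151, 150, 154, 151, 148]
[[0.14, -0.99, -0.0, -6.16], [0.95, 0.13, -0.29, -448.9], [0.28, 0.04, 0.96, -343.75], [0.0, 0.0, 0.0, 1.0]] [[317.6, 0.0, 278.8], [0.0, 317.6, 209.4], [0.0, 0.0, 1.0]]
```

View pics/w3.png

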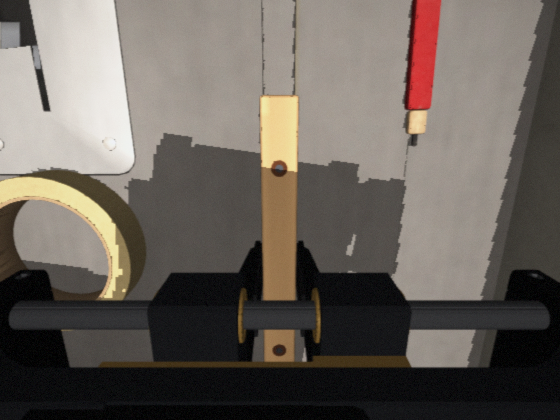

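Seen in the picture, the slot edges (columns 261 and 296) and the blank's edges (260.7 and 296.4) share a centre at about 278.5. I'll fit both lines to get the exact lateral and angular residual.

```bash
cat > fit.py <<'E'
from h import *
d=shot('wrist');s=env.state()
C=d['color'].astype(float);g=C.mean(-1);sat=C[...,0]-C[...,2]
p=s['eef_pos'];a=s['tcp_rot'][2];top=p[2]-78-15+26
R=np.array([[np.cos(a),np.sin(a)],[np.sin(a),-np.cos(a)]])
def line(P,n):
    Q=(P[:,:2]-p[:2])@R.T
    k=np.polyfit(Q[:,0],Q[:,1],1);e=Q[:,1]-np.polyval(k,Q[:,0]);o=abs(e)<2*e.std()+.05;k=np.polyfit(Q[o,0],Q[o,1],1)
    print(n,'offset at blank middle',round(k[1],2),'at x=80',round(np.polyval(k,80),2),'angle deg',round(np.degrees(np.arctan(k[0])),2),'n',o.sum());return k
def edge(r,lo,hi,im,th,rev):   # sub-pixel first crossing of th
    c=np.arange(lo,hi);v=im[r,lo:hi]
    if rev:c=c[::-1];v=v[::-1]
    i=np.argmax(v>th) 
    return None if i==0 else c[i-1]+(c[i]-c[i-1])*(th-v[i-1])/(v[i]-v[i-1])
L=[];Rr=[]
for r in range(5,92):
    m=np.median(g[r,265:292]);
    l=edge(r,250,275,-g,-(m-20),0);q=edge(r,283,310,-g,-(m-20),1)
    if l:L.append((l,r))
    if q:Rr.append((q,r))
f=lambda X,z:onz(d,*np.array(X).T,z)
k1=line(f(L,0),'slot L');k2=line(f(Rr,0),'slot R')
L=[];Rr=[]
for r in range(102,240):
    if 160<r<176: continue
    m=np.median(sat[r,270:288]);b=np.median(np.r_[sat[r,235:242],sat[r,312:320]]);th=(m+b)/2
    l=edge(r,245,279,sat,th,0);q=edge(r,279,312,sat,th,1)
    if l:L.append((l,r))
    if q:Rr.append((q,r))
k3=line(f(L,top),'blank L');k4=line(f(Rr,top),'blank R')
S=(k1+k2)/2;B=(k3+k4)/2
print('slot-blank: y at 0',round(S[1]-B[1],2),'at 80',round((S-B)@[80,1],2),'angle',round(np.degrees(S[0]-B[0]),2))
print(p.round(2),np.degrees(s['tcp_rot']).round(3),s['opening']*95,s['ft_force'].round(2))
E
python3 fit.py
```

```text
slot L offset at blank middle -9.52 at x=80 -9.45 angle deg 0.05 n 86
slot R offset at blank middle 10.29 at x=80 10.53 angle deg 0.17 n 87
blank L offset at blank middle -8.33 at x=80 -8.59 angle deg -0.19 n 121
blank R offset at blank middle 9.9 at x=80 10.06 angle deg 0.12 n 122
slot-blank: y at 0 -0.4 at 80 -0.2 angle 0.14
[443.85  56.85 108.71] [ 1.7998e+02 -8.9000e-02  7.9540e+00] 18.687522046630228 [ 0.26 -0.56 -0.26]
```

>>> jog_arm([
  [0,0,0.1,0,-0.3,6,5],
  [0,0,0,0,0,5,5],
  [0,0,0,0,0,2,5],
  [0,0,0,0,0,1.5,5],
  [0,0,0,0,0,1.5,5],
  [0,0,0,0,0,1,5],
  [0,0,0,0,0,0,5],
])

```text
t: 7.3
eef_pos: [443.5, 57.2, 90.8]
tcp_rot: [3.141, -0.0, 0.137]
ft_force: [-0.0, -2.1, -1.1]
opening: 0.199
grip_force: 30.0
```

>>> jog_arm([
  [0,0,0,0,0,1.5,5],
  [0,0,0,0,0,1.5,5],
  [0,0,0,0,0,1.5,5],
  [0,0,0,0,0,1.5,5],
  [0,0,0,0,0,1,5],
  [0,0,0,0,0,0,5],
])

```text
t: 8.05
eef_pos: [443.5, 57.3, 83.7]
tcp_rot: [3.141, 0.0, 0.137]
ft_force: [1.6, -2.8, -2.2]
opening: 0.195
grip_force: 30.0
```

>>> jog_arm([
  [0,0,0,0,0,1,5],
  [0,0,0,0,0,1,5],
  [0,0,0,0,0,0.5,5],
  [0,0,0,0,0,0,5],
])

```text
t: 8.55
eef_pos: [443.5, 57.3, 81.3]
tcp_rot: [3.141, -0.0, 0.137]
ft_force: [1.1, -3.7, 0.0]
opening: 0.196
grip_force: 30.0
```

```bash
python3 - <<'E'
from h import *
d=shot('wrist');W=cloud(d);H=W[105:155,268:290,2];T=np.concatenate([W[110:155,225:245,2].ravel(),W[110:155,305:330,2].ravel()])
print('blank top z',np.nanmedian(H),'table',np.nanmedian(T))
s=env.state();print(s['eef_pos'],s['ft_force'],s['moment'])
E
```

```text
blank top z 14.495240415609715 table 0.34140098523997153
[443.48808074  57.26311816  81.26573688] [ 0.47120633 -3.74193086  0.14487249] [-0.81671311 -0.14980624  0.03893922]
```

>>> jog_arm([
  [0,0,0,0,0.3,0.4,5],
  [0,0,0,0,0,0.4,5],
  [0,0,0,0,0,0,5],
])

```text
t: 8.98
eef_pos: [443.3, 57.1, 80.7]
tcp_rot: [-3.142, 0.0, 0.137]
ft_force: [-1.0, -1.3, 6.0]
opening: 0.195
grip_force: 30.0
```

It is seated, with a 6 N floor reaction and the top about 14 mm above the table. I'll ease the pressure slightly and slide it in stages.

>>> jog_arm([
  [0,0,0,3,0,-0.3,5],
  [0,0,0,8,0,0,5],
  [0,0,0,12,0,0,5],
  [0,0,0,12,0,0,5],
  [0,0,0,10,0,0,5],
  [0,0,0,5,0,0,5],
  [0,0,0,0,0,0,5],
])

```text
t: 9.85
eef_pos: [493.2, 63.9, 80.7]
tcp_rot: [3.141, -0.0, 0.137]
ft_force: [1.0, -0.5, -0.5]
opening: 0.195
grip_force: 30.0
```

>>> jog_arm([
  [0,0,0,6,0,0.1,5],
  [0,0,0,12,0,0,5],
  [0,0,0,14,0,0,5],
  [0,0,0,14,0,0,5],
  [0,0,0,12,0,0,5],
  [0,0,0,8,0,0,5],
  [0,0,0,4,0,0,5],
  [0,0,0,0,0,0,5],
])

```text
t: 10.85
eef_pos: [562.8, 73.5, 80.8]
tcp_rot: [3.141, -0.001, 0.137]
ft_force: [0.8, 1.7, 1.1]
opening: 0.195
grip_force: 30.0
```

```bash
python3 - <<'E'
from h import *
d=shot('wrist','w4.png');W=cloud(d);H=W[105:155,268:290,2];T=np.concatenate([W[110:155,225:245,2].ravel(),W[110:155,305:330,2].ravel()])
print('top z',np.nanmedian(H)-np.nanmedian(T))
s=shot('side')
# blade profile in top and wrist clouds, in slot frame (origin 0,-5 ; dir 7.86deg)
a=np.radians(7.86);e=env.state()['eef_pos']
for n in ('wrist','top'):
    D=shot(n);W=cloud(D)[...,:3].reshape(-1,3)
    u=(W[:,0]-e[0])*np.cos(a)+(W[:,1]-e[1])*np.sin(a);v=-(W[:,0]-e[0])*np.sin(a)+(W[:,1]-e[1])*np.cos(a)
    m=(abs(v-140)<12)&(W[:,2]>8)&(W[:,2]<70)
    for lo in range(-120,300,15):
        k=m&(u>=lo)&(u<lo+15)
        if k.sum()>3: print(n,lo,k.sum(),'v',np.median(v[k]).round(1),'zmax',np.percentile(W[k,2],95).round(1))
E
```

```text
top z 13.722005132122405
wrist -15 119 v 142.1 zmax 13.3
wrist 0 715 v 138.9 zmax 24.1
wrist 15 775 v 138.4 zmax 24.5
wrist 30 635 v 138.3 zmax 21.4
wrist 45 432 v 138.4 zmax 17.2
wrist 60 220 v 138.4 zmax 13.3
wrist 75 27 v 138.2 zmax 10.0
top 15 27 v 141.3 zmax 43.4
top 30 29 v 141.0 zmax 49.5
top 45 35 v 140.5 zmax 53.3
top 60 32 v 140.1 zmax 57.2
top 75 36 v 139.7 zmax 61.7
top 90 31 v 140.4 zmax 56.0
top 105 31 v 140.2 zmax 58.1
top 120 28 v 140.3 zmax 54.2
top 135 28 v 139.6 zmax 49.4
top 150 20 v 141.2 zmax 36.9
top 165 15 v 141.3 zmax 31.9
top 180 6 v 142.1 zmax 14.0
```

View pics/w4.png

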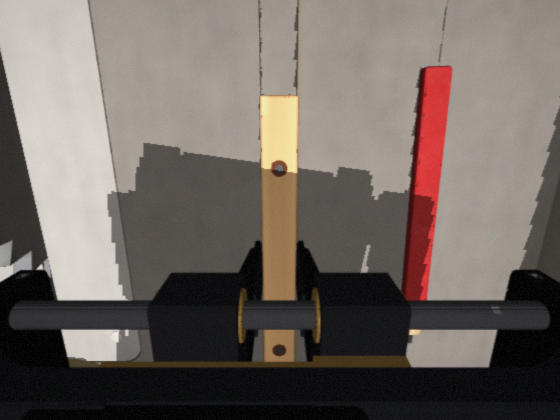

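The wrist view shows the blank still seated and square in the slot. The pencil (425,200) is clear of the fingers and the blade teeth sit at the left edge (20,265). A circle fit to the blade will give its middle.

```bash
python3 - <<'E'
from h import *
from scipy.optimize import least_squares
a=np.radians(7.86);e=env.state()['eef_pos']
D=[shot('top') for _ in range(8)]
z=np.array([d['z_map'] for d in D]);z[z==0]=np.nan;d=dict(D[0]);d['z_map']=np.nan_to_num(np.nanmedian(z,0))
W=cloud(d).reshape(-1,3)
u=(W[:,0]-e[0])*np.cos(a)+(W[:,1]-e[1])*np.sin(a);v=-(W[:,0]-e[0])*np.sin(a)+(W[:,1]-e[1])*np.cos(a)
m=(abs(v-140)<8)&(W[:,2]>6)&(W[:,2]<70);U=[];Z=[]
for lo in range(-40,220,5):
    k=m&(u>=lo)&(u<lo+5)
    if k.sum()>2: U.append(lo+2.5);Z.append(np.sort(W[k,2])[-2])
U=np.array(U);Z=np.array(Z);print(np.c_[U,Z].round(0).tolist())
f=lambda p:p[1]-132+np.sqrt(np.maximum(132**2-(U-p[0])**2,0))-Z
r=least_squares(f,[90,59],loss='soft_l1',f_scale=3);print(r.x)
# check of blank itself in top frame: slot-frame extents
h=(abs(v)<6)&(W[:,2]>8)&(W[:,2]<20);print('blank u',np.percentile(u[h],[1,99]) if h.any() else None)
for g in D[:1]:
  t=env.recognise('top','runner_a_mid');print([(x['score'],x['location']) for x in t])
E
```

```text
[[18.0, 35.0], [22.0, 33.0], [28.0, 41.0], [32.0, 40.0], [38.0, 41.0], [42.0, 49.0], [48.0, 47.0], [52.0, 44.0], [58.0, 56.0], [62.0, 52.0], [68.0, 47.0], [72.0, 58.0], [78.0, 57.0], [82.0, 48.0], [88.0, 55.0], [92.0, 56.0], [98.0, 51.0], [102.0, 58.0], [108.0, 57.0], [112.0, 48.0], [118.0, 54.0], [122.0, 54.0], [128.0, 44.0], [132.0, 52.0], [138.0, 51.0], [142.0, 39.0], [148.0, 42.0], [152.0, 41.0], [158.0, 33.0], [162.0, 34.0], [168.0, 24.0], [172.0, 24.0], [178.0, 26.0], [182.0, 13.0], [188.0, 13.0]]
[89.92664819 54.83704723]
blank u [-483.30639871 -445.6855305 ]
[(0.73, [341.9, 242.3])]
```

>>> jog_arm([
  [0,0,0,6,0,0,5],
  [0,0,0,12,0,0,5],
  [0,0,0,14,0,0,5],
  [0,0,0,14,0,0,5],
  [0,0,0,14,0,0,5],
  [0,0,0,13,0,0,5],
  [0,0,0,10,0,0,5],
  [0,0,0,6,0,0,5],
  [0,0,0,2,0,0,5],
  [0,0,0,0,0,0,5],
])

```text
t: 12.75
eef_pos: [652.7, 86.0, 80.8]
tcp_rot: [3.142, 0.001, 0.137]
ft_force: [-1.5, -0.8, 4.7]
opening: 0.194
grip_force: 30.0
```

>>> jog_arm([
  [0,0,0,0,0,0,40],
  [0,0,0,0,0,0,40],
  [0,0,0,0,0,0,40],
  [0,0,0,0,0,0,40],
  [0,0,0,0,0,-6,40],
  [0,0,0,0,0,-20,40],
  [0,0,0,0,0,-40,40],
  [0,0,0,0,0,-50,40],
  [0,0,0,0,0,-50,40],
  [0,0,0,0,0,0,40],
])

```text
t: 14.0
eef_pos: [653.4, 86.0, 252.6]
tcp_rot: [3.141, -0.009, 0.137]
ft_force: [-0.4, -0.5, -0.4]
opening: 0.422
grip_force: 0.0
```

```bash
python3 - <<'E'
from h import *
d=shot('wrist','w5.png');W=cloud(d);blanks(d,14)
a=np.radians(7.86);u=(W[...,0]-652.7)*np.cos(a)+(W[...,1]-86)*np.sin(a);v=-(W[...,0]-652.7)*np.sin(a)+(W[...,1]-86)*np.cos(a)
h=(abs(v)<7)&(W[...,2]>8)&(W[...,2]<22);t=(abs(abs(v)-22)<6)&(abs(W[...,2])<8)&(u>0)
print('u',np.percentile(u[h],[1,99]));
for lo,hi in((-60,-20),(-20,20),(20,50),(50,85)):
    k=h&(u>lo)&(u<hi);q=t&(u>lo)&(u<hi);print(lo,k.sum(),np.median(W[k][:,2]),np.median(W[q][:,2]) if q.any() else None)
print(env.state()['eef_pos'])
E
```

```text
[  444     0    96   300 13233] [ 711.7 -126.7] [309.9  48.5] 8.27 [ 725.  -124.6   14. ]
[270 108  19  41 578] [722.6  94.6] [39.3 18.2] 9.19 [726.3  94.9  14. ]
[ 270  150   18  121 1105] [633.5  82.6] [136.5  18.7] 6.96 [626.2  82.4  14. ]
[448 330  29  36 822] [ 491.3 -166.7] [51.9 30.2] 12.21 [ 493.1 -167.    14. ]
u [-87.33131874  88.07100214]
-60 439 14.095132049948802 None
-20 467 14.038912052129831 0.35952630394575635
20 376 14.052565054934917 0.3757793988137905
50 465 14.06642755781047 0.3707061770568316
[652.69713571  85.96447118 249.90623516]
```

View pics/w5.png

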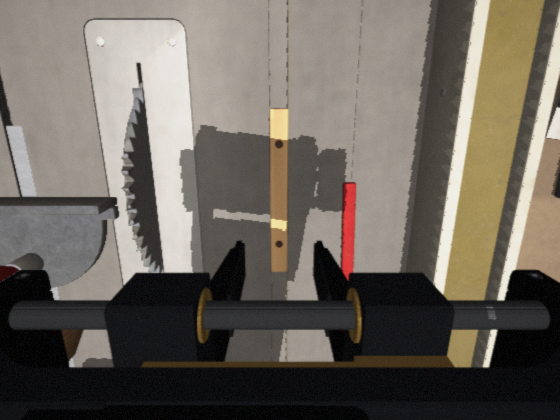

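```bash
python3 - <<'E'
from h import *
d2=np.load('w2.npy',allow_pickle=True).item();d=shot('wrist')
n=onz(d2,131,102,0)[0];f=onz(d,139,62,0)[0];print('kerf',n,f,(n+f)/2)
W=cloud(d);a=np.radians(7.86);o=np.array([652.7,86.])
U=lambda P:(P[...,0]-o[0])*np.cos(a)+(P[...,1]-o[1])*np.sin(a)
V=lambda P:-(P[...,0]-o[0])*np.sin(a)+(P[...,1]-o[1])*np.cos(a)
print('mid u',U((n+f)/2),V((n+f)/2))
W2=cloud(d2)
for w in (W,W2):
    u,v=U(w),V(w);m=(abs(v-140)<8)&(w[...,2]>4)&(w[...,2]<70)
    print([(lo,int(k.sum()),round(float(np.percentile(w[k][:,2],97)),1)) for lo in range(-130,130,10) for k in [m&(u>=lo)&(u<lo+10)] if k.sum()>3])
E
```

```text
kerf [507.29947263 206.13835441   0.        ] [764.46585677 240.41286854   0.        ] [635.8826647  223.27561148   0.        ]
mid u 2.113513198523137 138.28575246675518
[(-100, 21, 12.9), (-90, 74, 25.1), (-80, 102, 35.0), (-70, 142, 41.7), (-60, 174, 42.4), (-50, 192, 49.7), (-40, 205, 54.2), (-30, 241, 53.6), (-20, 260, 58.3), (-10, 263, 54.9), (0, 288, 58.3), (10, 285, 58.4), (20, 282, 53.2), (30, 305, 55.5), (40, 283, 51.5), (50, 242, 41.4), (60, 226, 43.2), (70, 191, 35.2), (80, 136, 25.9), (90, 95, 14.5)]
[(-100, 91, 14.3), (-90, 223, 25.1), (-80, 303, 35.0), (-70, 374, 41.9), (-60, 320, 42.5), (-50, 59, 24.4)]
```

The blade profile is symmetric about u ≈ 0 and the blank's middle is at about +0.4 mm. It is fully seated and the gripper is clear, so I'm handing in.

```bash
python3 -c "
from cell import env
print(env.job_done())"
```

```text
the job is handed in; nothing more can be done
None
```

The 18.8 mm blank (it pinched at about 18.5 mm) was pressed to the bottom of the slot at the near end, slid back without lifting, and lies with its middle within about 1 mm of the blade's middle; nothing else was moved, and the job was handed in at about 14 s (no verdict was returned).

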